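Start the bench counter in order

ROBOT

A 7-joint arm with a two-finger parallel gripper is mounted at the origin on the work surface. World frame = base frame: x ahead of the robot, y to its left, z up, the work surface at z = 0. Lengths are in m, angles in rad, forces in N, time in s.
With the tool pointing down it reaches from about 0.425 to 0.925 m from the base axis. Payload 6.8 kg.
Tool frame: the origin (TCP) lies on the front face of the gripper's body, between the roots of the fingers; the fingertips stand 73 mm ahead of it and the grasp point (between the pads) lies 54 mm ahead of it (env.nose_length is the distance from the TCP to the fingertips, in m); z points along the fingers, y is the direction in which the jaws open and shut (so a half turn about z gives the same grasp; the last joint's range is limited). The gripper opens to 85 mm and grips with 20 to 120 N. Pads are 22 mm wide; open, the fingers measure 114 mm over their backs; the gripper's body (76 mm by 85 mm) begins 54 mm behind the grasp point. The pads swing forward as they close: fully open they stand 13 mm farther back than shut.
Start: joints at [1.045, 0.477, 0.022, 1.555, -0.011, 1.109, -0.083], TCP at [0.274, -0.617, 0.304] pointing down, gripper open.
Joint ranges: [-2.96, 2.96], [-0.34, 2.1], [-1.41, 1.46], [0.24, 2.44], [-1.37, 4.51], [0.17, 1.92], [-2.96, 2.96]. Speed limits (rad/s): [2.39, 2.39, 3.14, 3.14, 3.14, 3.14, 3.14].

INTERFACE

Orientations are given as a unit quaternion [w, x, y, z].
In Python, from cell import env, kin, camera, calibration, job gives the robot as it stands. The module is installed in compiled form; this text tells all that it offers. Calls block until the motion is done:
- env.reach(position, orientation): joint-space move of the TCP to a pose.
- env.movel(position, velocity=0.15, rot=None, stop_force=None): straight line of the TCP; rot=None keeps the orientation; velocity is the mean speed in m/s. With stop_force (N) it stops when the force on the tool has changed by that much, and returns True; else False.
- env.goto_joints(angles): joint-space move.
- env.grip(opening, f_grip=None): finger opening in m; f_grip is the grip in N (None keeps the last); returns when the fingers have stopped.
- env.dwell(seconds).
- kin.inverse_kinematics(position, orientation): joint angles nearest the present ones, or None.
- env.get_state(): the state.
- camera(name): name is "scene" or "top"; returns (picture, depth): 420x560x3 uint8, blue, green, red; 420x560 float32, m along the optical axis (not along the pixel's ray), 0 where there is no reading.
- calibration(name): a dict with "fx", "fy", "cx", "cy" (pixels), "k1" (the pictures are not rectified: a ray, as slopes to the right and down, at radius r is drawn at 1 + k1 r^2 times it, then the intrinsics apply), "rvec" (rotation vector, rad) and "tvec" (3), from world to camera coordinates, as OpenCV has them. Camera axes: x right, y down, z forward; pixel columns grow to the right and rows downward; lengths in m; the calibration is good to about 2 mm. A picture is of the moment at which its call begins. calibration takes no time and is no camera call.
A pose or a line that the arm cannot do raises env.PlanningError and nothing moves.
- job.job_done(): hands the job in, once; it reports no verdict.
The state is a dict: "time": time; "qpos": joint angles; "joint_velocities": joint speeds; "joint_torque": joint torques, N m; "tcp_pos": TCP position; "orientation": TCP orientation; "force": force on the tool from outside, world axes, zero at the start; "torque": the same for the moment, N m; "opening": finger opening in m.
Only numpy, scipy, OpenCV 4.12 (cv2) and the standard library are available. Lean on these libraries where they do the work, as an engineer would, in place of code of your own. Each camera call takes 0.05 s, during which the arm holds its last target.

TASK

Start the bench counter with the closed fingertips: lightly press the long bar key on the little black power box, then the square key on the white counter, and last the big round key on the counter, so that each of the three stays in. Press them in just this order, do not press the small round key or turn the knob, do not pick up or shove the power box, and leave everything else on the bench where it is.

Things in the scene. Friction and masses are not known exactly. Their poses are not given: they have to be found in the camera images.
- power_box: Loose in-line power box lying on the bench: black plastic block 110 x 66 mm, 44 mm high, about 0.7 kg. Origin: centre of its underside; x along its length, z up. The bar key is in the middle of its top face. It may be on the left or the right of the counter. Over 22 N on it or on the counter is too hard a push.
- bar_key_top (a point): Centre of the top face of the bar key: white bar 60 mm (along the power box's x) x 20 mm, standing 20 mm above the box's top face when up (64 mm above the bench).
- bar_key (a joint): Bar key of the power box, slides straight down. Value = how far the key itself is down, m: 0 is up, 0.008 is its stop. It resists with about 2 N, has no return spring and stays where it is pushed to; it counts as in from 0.004. Its cap is springy (about 1.5 N per mm, up to 9 mm): it gives 1 to 2 mm before the key starts down, springs back by as much when let go, and cushions the stop. So bring the fingertips to about 8 mm below where the top face stood.
- counter: The bench counter: white case 190 (its x) x 300 (its y) mm, top face 75 mm above the bench, fixed to the bench. Origin: centre of its underside; -x is its front, towards the robot. Flat on its top are a black display window (rear) and, in a row along its y 35 mm in front of the middle, four module plates in any order, centres 62 mm apart.
- square_key_top (a point): Centre of the top face of the square key: white, 30 x 30 mm, standing 20 mm above its module plate when up (101 mm above the bench).
- square_key (a joint): Square key of the counter, slides straight down. Value = how far the key itself is down, m: 0 is up, 0.008 is its stop. It resists with about 2 N, has no return spring and stays where it is pushed to; it counts as in from 0.004. Its cap is springy (about 1.5 N per mm, up to 9 mm): it gives 1 to 2 mm before the key starts down, springs back by as much when let go, and cushions the stop. So bring the fingertips to about 8 mm below where the top face stood.
- round_key_top (a point): Centre of the top face of the big round key: white, 32 mm across, standing 20 mm above its module plate when up (101 mm above the bench).
- round_key (a joint): Big round key of the counter, slides straight down. Value = how far the key itself is down, m: 0 is up, 0.008 is its stop. It resists with about 2 N, has no return spring and stays where it is pushed to; it counts as in from 0.004. Its cap is springy (about 1.5 N per mm, up to 9 mm): it gives 1 to 2 mm before the key starts down, springs back by as much when let go, and cushions the stop. So bring the fingertips to about 8 mm below where the top face stood.
- small_key (a joint): Small round key of the counter, white, 14 mm across, same height and travel as the others; it is to stay up (below 0.002).
- knob_mark (a point): Rim of the counter's rotary knob (white, 34 mm across, top 16 mm above its plate): a point on its pointer line, 14 mm from its axis. The knob's setting is to be left as it is; its angle varies.
- square_module: Grey module plate of the square key, 90 (x) x 58 (y) mm, 6 mm thick, fixed on the counter's top. Origin: centre of its underside, 75 mm above the bench; the square key is in its middle.
- round_module: Grey module plate of the big round key, 90 (x) x 58 (y) mm, 6 mm thick, fixed on the counter's top. Origin: centre of its underside, 75 mm above the bench; the big round key is in its middle.
- small_module: Grey module plate of the small round key, 90 (x) x 58 (y) mm, 6 mm thick, fixed on the counter's top. Origin: centre of its underside, 75 mm above the bench; the small round key is in its middle.
- knob_module: Grey module plate of the knob, 90 (x) x 58 (y) mm, 6 mm thick, fixed on the counter's top. Origin: centre of its underside, 75 mm above the bench; the knob is in its middle.
- spool: Loose metal wire reel standing on its flange, 68 mm across, 50 mm high. Origin: centre of its underside. A bystander, to be left where it is.
- bottle: Loose white bottle with a cap, 56 mm across, 120 mm high. Origin: centre of its underside. A bystander, to be left where it is.
- jar: Loose jar, 60 mm across, 70 mm high. Origin: centre of its underside. A bystander, to be left where it is.
- screwdriver: Loose screwdriver lying on the bench, 170 mm long. Origin: centre of its underside. A bystander, to be left where it is.
- adapter: Loose black plug adapter, 24 x 36 x 18 mm with a brass stub, lying on the rear of the counter's top. Origin: centre of its underside. A bystander, to be left where it is.
- mug: Loose mug, 80 mm across, 90 mm high. Origin: centre of its underside. A bystander, to be left where it is.
There are look-alikes about, which are no part of the job. Leave any turquoise look-alike of the power_box alone.

How it is judged:
By the outcome, as a careful person would: the job done as asked, in the order asked, and still so for the second after the job is handed in, with the robot touching nothing.
It also fails if it takes over 45 s, if anything falls off the work surface, if the arm or the gripper's body presses on something with over 40 N, if the wrist force passes 120 N, or if a joint passes its speed limit or range.

## Working session

There is one attempt and no reset: what is moved stays moved. The work goes in short steps, each a Python script; the robot and the scene stay as the last script left them, time stands still between calls to the robot, and variables do not carry over. Pictures are saved under pics/ and viewed, and the job is handed in when it is done.

```bash
mkdir -p pics; ls
cat > h.py <<'E'
import numpy as np, cv2
from cell import env, kin, camera, calibration, job
def ray(name,u,v):
    c=calibration(name); K=np.array([[c['fx'],0,c['cx']],[0,c['fy'],c['cy']],[0,0,1.]])
    p=cv2.undistortPoints(np.array([[[u,v]]],float),K,np.array([c['k1'],0,0,0,0.]))[0,0]
    R=cv2.Rodrigues(np.array(c['rvec'],float))[0]; t=np.array(c['tvec'],float).ravel()
    return -R.T@t, R.T@np.array([p[0],p[1],1])
def onplane(name,u,v,z):
    o,d=ray(name,u,v); return o+d*(z-o[2])/d[2]
def proj(name,P):
    c=calibration(name); K=np.array([[c['fx'],0,c['cx']],[0,c['fy'],c['cy']],[0,0,1.]])
    return cv2.projectPoints(np.array(P,float).reshape(-1,1,3),np.array(c['rvec'],float),np.array(c['tvec'],float),K,np.array([c['k1'],0,0,0,0.]))[0].reshape(-1,2)
E
python3 - <<'E'
from h import *
for n in("top","scene"):
    p,d=camera(n); cv2.imwrite(f"pics/{n}0.png",p); np.savez(f"{n}0.npz",p=p,d=d); print(n,ray(n,280,210))
print(env.get_state()["time"],env.nose_length)
E
```

```text
pics
top (array([0.39682771, 0.05848801, 1.01001637]), array([ 0.12842396, -0.0200121 , -0.99193472]))
scene (array([1.041939  , 0.36552813, 0.65101524]), array([-0.6369226 , -0.36545785, -0.67892065]))
0.1 0.0726
```

View pics/top0.png

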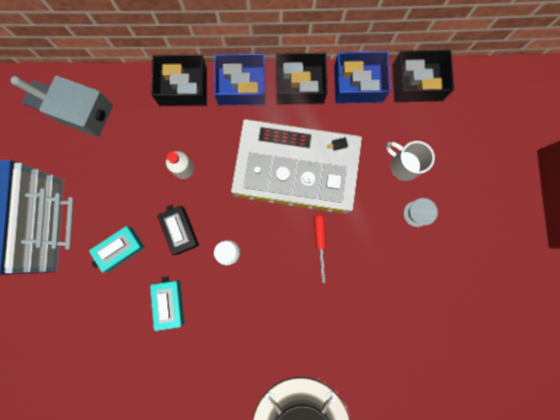

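View pics/scene0.png

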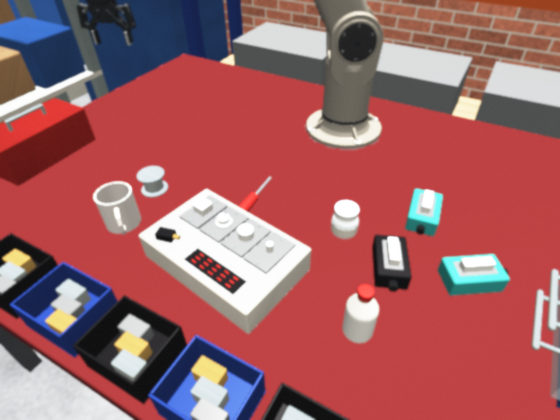

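The black box is at about (177,230) in the top view, between two turquoise look-alikes. The module row runs from (257,170) to (334,181). I'll enlarge both to tell the round key from the knob.

Run:
```python
import cv2,numpy as np
t=cv2.imread("pics/top0.png");s=cv2.imread("pics/scene0.png")
a=cv2.resize(t[145:210,230:365],(800,385),interpolation=cv2.INTER_CUBIC)
b=cv2.resize(t[200:260,150:210],(400,400),interpolation=cv2.INTER_CUBIC)
c=cv2.resize(s[185:275,175:300],(555,400),interpolation=cv2.INTER_CUBIC)
cv2.imwrite("pics/za.png",a);cv2.imwrite("pics/zb.png",np.hstack([b,c])[:, :955]) if 0 else cv2.imwrite("pics/zb.png",cv2.resize(np.hstack([b,c]),(800,335)))
```

```text
(no output)
```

View pics/za.png

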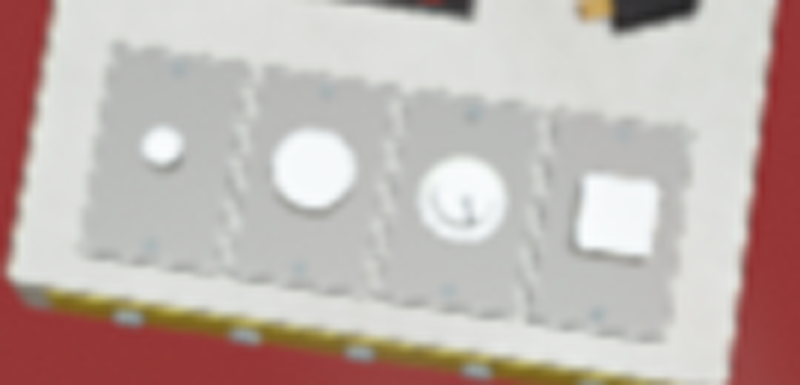

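View pics/zb.png

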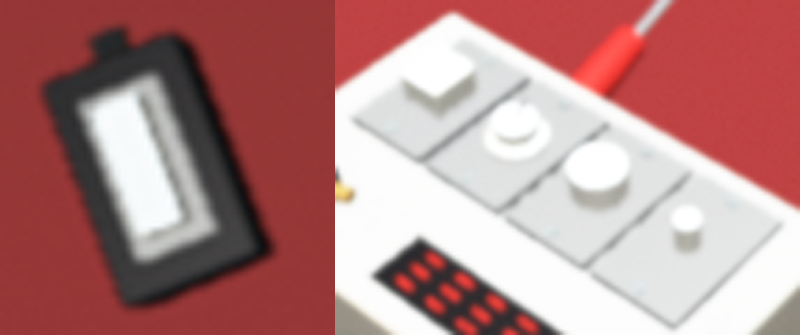

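In the top view, left to right, the modules are: small key, big round key at (283,173), knob with pointer at (308,178), square key at (334,181). Next I measure the top faces in both views.

Run:
```python
from h import *
t=np.load("top0.npz"); s=np.load("scene0.npz")
print("bar patch\n",t['p'][212:250:2,164:192,1]) 
def comps(n,p,box,th):
    x0,y0,x1,y1=box; m=(p[y0:y1,x0:x1].min(2)>th).astype(np.uint8)
    k,l,st,c=cv2.connectedComponentsWithStats(m)
    return [(st[i],c[i]+[x0,y0],l==i) for i in range(1,k) if 15<st[i][4]<900]
for th in(215,228,240):
  for n,p,b,z in(("top",t['p'],(160,208,196,254),.064),("top",t['p'],(244,158,348,196),.101),("scene",s['p'],(375,232,412,285),.064),("scene",s['p'],(185,192,285,258),.101)):
    for st,c,_ in comps(n,p,b,th): print(th,n,st,c.round(1),onplane(n,*c,z).round(4))
```

```text
bar patch
 [[ 44  42  43  45  47  49  48  48  48  49  51  56  65  67  59  51  52  50
   46  34  19  20  38  51  54  55  55  54]
 [ 48  48  47  47  47  49  51  60  80 109 133 154 170 162 122  72  52  52
   53  45  31  16  20  39  51  54  55  54]
 [ 48  52  59  80 108 131 148 172 196 211 197 184 187 188 163 113  66  53
   54  53  44  28  19  28  43  53  55  55]
 [107 137 161 189 216 230 243 248 250 249 219 151 156 183 186 154 100  60
   54  55  52  41  25  15  29  45  54  55]
 [115 170 210 242 250 251 250 250 250 251 248 209 150 167 188 182 141  86
   57  53  55  51  39  21  16  31  46  54]
 [ 68 123 186 238 250 250 250 250 250 250 251 247 199 149 171 191 183 140
   86  58  57  56  51  36  18  21  40  51]
 [ 52  89 152 204 240 249 250 250 250 250 250 250 232 172 159 184 190 167
  117  70  56  58  57  48  32  17  19  39]
 [ 49  52  90 156 216 245 250 250 250 250 250 251 250 231 171 160 185 190
  166 116  70  58  59  58  47  27  17  25]
 [ 50  49  61 111 175 227 246 250 250 250 250 250 251 249 214 152 168 192
  190 158 105  66  59  60  56  43  25  16]
 [ 50  52  51  69 123 185 233 248 25
[... 2730 characters left out ...]
 0.1201 0.101 ]
240 top [  8  10  13  23 161] [174. 229.] [0.4763 0.2992 0.064 ]
240 top [ 33  10  12  11 104] [282.4 172.9] [0.6041 0.0328 0.101 ]
240 top [59 15 11  8 61] [308.1 176.2] [ 0.5952 -0.0286  0.101 ]
240 top [ 84  17  12  12 117] [333.6 180.7] [ 0.5832 -0.0892  0.101 ]
240 scene [ 13   5  13  24 244] [394.  248.4] [0.4811 0.3028 0.064 ]
240 scene [  0   0 100  46 583] [222.5 207.7] [ 0.5769 -0.039   0.101 ]
240 scene [ 30  20  18  16 177] [223.4 219.7] [ 0.6054 -0.0166  0.101 ]
240 scene [  0  30  55  36 839] [204.  243.9] [ 0.6766 -0.0105  0.101 ]
240 scene [ 52  31  17  13 165] [245.2 228.9] [0.6061 0.0362 0.101 ]
240 scene [80 48  9  7 46] [269.2 242.9] [0.6157 0.0963 0.101 ]
```

Both views agree to about 3 mm, and the module spacing is right. Now close the gripper and go above the bar key.

```bash
cat >> h.py <<'E'
from scipy.spatial.transform import Rotation as Ro
BAR=np.array([.4785,.301,.064]); SQ=np.array([.583,-.0893,.101]); RD=np.array([.605,.0345,.101])
def quat(yaw): # z down, tool y along yaw
    y=np.array([np.cos(yaw),np.sin(yaw),0]); z=np.array([0,0,-1.]); x=np.cross(y,z)
    q=Ro.from_matrix(np.c_[x,y,z]).as_quat(); return [q[3],q[0],q[1],q[2]]
E
python3 - <<'E'
from h import *
p=np.load("top0.npz")['p']; m=(p[208:254,160:196].min(2)>228).astype(np.uint8)
pts=cv2.findNonZero(m)+np.array([160,208]); box=cv2.boxPoints(cv2.minAreaRect(pts)); w=np.array([onplane("top",*q,.064) for q in box]); print(w.round(4))
e=[w[1]-w[0],w[2]-w[1]]; e=max(e,key=np.linalg.norm); yaw=np.arctan2(e[1],e[0]); yaw=(yaw+np.pi/2)%np.pi-np.pi/2; print("yaw",yaw)
s=env.get_state(); print(s['orientation'],s['force'])
cands=[(y,kin.inverse_kinematics(list(BAR+[0,0,.1+env.nose_length]),quat(y))) for y in(yaw,yaw+np.pi)]
print([(y,None if q is None else np.round(q,2)) for y,q in cands])
env.grip(0.0,20)
y,q=min([c for c in cands if c[1] is not None],key=lambda c:np.abs(np.array(c[1])-s['qpos']).max())
env.reach(list(BAR+[0,0,.12+env.nose_length]),quat(y))
s=env.get_state();print(s['time'],s['tcp_pos'],s['force'],s['opening'])
env.movel(list(BAR+[0,0,.02+env.nose_length]),.1)
env.dwell(.2); s=env.get_state();print(s['time'],s['tcp_pos'],s['force'],s['opening'])
for n in("top","scene"): cv2.imwrite(f"pics/{n}1.png",camera(n)[0])
t=cv2.imread("pics/top1.png");c=cv2.imread("pics/scene1.png")
cv2.imwrite("pics/c1.png",np.hstack([cv2.resize(t[170:290,110:230],(390,390)),cv2.resize(c[180:300,330:450],(390,390))]))
E
```

```text
[[0.5004 0.3195 0.064 ]
 [0.5069 0.3021 0.064 ]
 [0.4526 0.2803 0.064 ]
 [0.4462 0.2975 0.064 ]]
yaw 0.382615304187909
[-7.77468701e-04  9.78256978e-01  2.07394858e-01 -2.31194449e-04] [ 0.79985887  0.2675685  -0.94538703]
[(np.float64(0.382615304187909), array([ 0.14,  0.63, -1.11,  1.84,  0.63,  1.09, -0.83])), (np.float64(3.524207957777702), array([ 0.18,  0.67, -1.18,  1.83,  0.69,  1.13,  2.27]))]
4.1583 [0.47907031 0.30027456 0.25643392] [ 0.56551507 -0.43723715 -0.94432855] -0.00032811123400682164
5.5083 [0.47876687 0.30111899 0.15713704] [ 0.42278608 -1.02823235 -0.40015974] -2.0464900217136396e-05
```

View pics/c1.png

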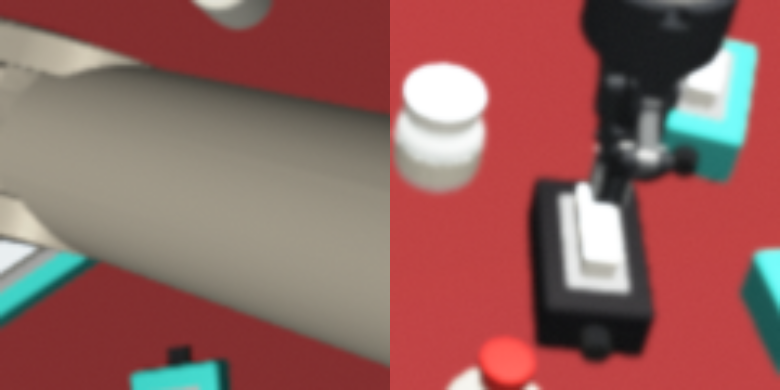

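The right half (scene view) shows the closed fingertips at crop (610,198), or about image (398,241), hovering over the bar. I'll check this against the projection.

Run:
```python
from h import *
print(proj("scene",[[.4788,.3011,.0845],[.4785,.301,.064]]), env.get_state()['tcp_pos'])
```

```text
[[395.41634713 240.29730368]
 [393.49831831 247.22112019]] [0.47865632 0.30102001 0.15692487]
```

The projection matches, so I press slowly with a force guard.

```bash
cat >> h.py <<'E'
def press(P,depth=.008):
    n=env.nose_length; f0=np.array(env.get_state()['force'])
    for d in(-.003,.002,.005,depth):
        hit=env.movel(list(P+[0,0,n-d]),.02,stop_force=14); s=env.get_state()
        print(d,hit,round(s['time'],2),np.round(np.array(s['tcp_pos'])-P-[0,0,n],4),np.round(np.array(s['force'])-f0,2))
        if hit: break
    env.dwell(.3); s=env.get_state(); print("hold",np.round(np.array(s['tcp_pos'])-P-[0,0,n],4),np.round(np.array(s['force'])-f0,2))
    env.movel(list(P+[0,0,n+.02]),.05); env.movel(list(P+[0,0,n+.12]),.15)
E
python3 - <<'E'
from h import *
press(BAR)
s=env.get_state(); print(s['time'])
env.reach(list(SQ+[0,0,.12+env.nose_length]),quat(-.165+np.pi/2) if 0 else quat(-.165))
s=env.get_state(); print(s['time'],s['tcp_pos'],s['qpos'])
for n in("top","scene"):
    p,d=camera(n); cv2.imwrite(f"pics/{n}2.png",p); np.savez(f"{n}2.npz",p=p,d=d)
t=cv2.imread("pics/top2.png");c=cv2.imread("pics/scene2.png")
cv2.imwrite("pics/c2.png",np.hstack([cv2.resize(t[170:290,110:230],(390,390)),cv2.resize(c[180:300,330:450],(390,390))]))
E
```

```text
-0.003 False 6.61 [0.     0.0001 0.0031] [ 0.47 -0.5   0.53]
0.002 False 7.01 [ 0.0003  0.0002 -0.0019] [ 0.33 -0.56  1.11]
0.005 False 7.31 [ 0.0001  0.0001 -0.005 ] [1.71 0.11 1.49]
0.008 False 7.61 [-0.     -0.     -0.0081] [ 0.78 -0.26  1.16]
hold [-0.    -0.    -0.008] [0.57 0.46 1.25]
9.4333
10.9333 [ 0.58294458 -0.08725958  0.29364256] [ 0.78862733  0.54407484 -1.02454419  1.72776647  0.50257312  1.15959322
 -0.5423708 ]
```

View pics/c2.png

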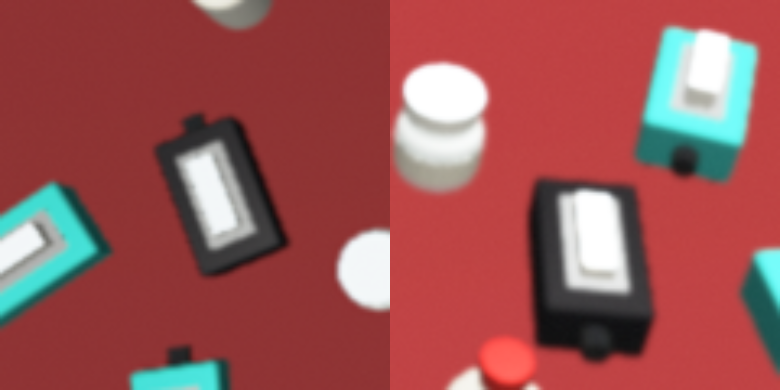

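View pics/scene2.png

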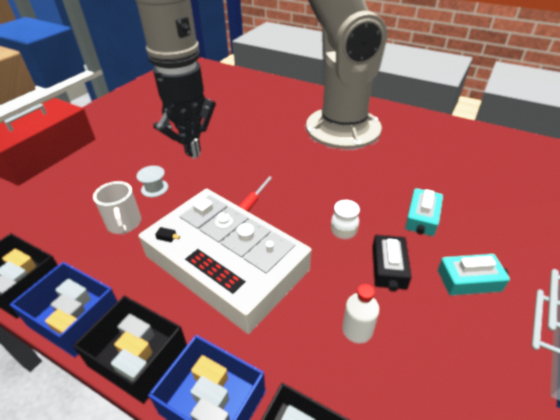

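In the scene crop the bar key sits visibly lower, and the box hasn't moved. I'll quantify the drop from depth, using both cameras, before pressing on.

Run:
```python
from h import *
for n,(u,v) in(("scene",(394,249)),("top",(173,228))):
  a=np.load(n+"0.npz");b=np.load(n+"2.npz")
  for x in(a,b):
    dd=np.median(x['d'][v-2:v+3,u-2:u+3]); o,r=ray(n,u,v); R=cv2.Rodrigues(np.array(calibration(n)['rvec'],float))[0]
    print(n,dd,(o+r*dd).round(4))
def cen(p,b):
    x0,y0,x1,y1=b;k=(p[y0:y1,x0:x1].min(2)>228).astype(np.uint8);_,l,st,c=cv2.connectedComponentsWithStats(k);i=1+st[1:,4].argmax();return c[i]+[x0,y0]
for n,b in(("top",(160,208,196,254)),("scene",(375,232,412,275))):
    c=cen(np.load(n+"2.npz")['p'],b);print(n,c,[onplane(n,*c,.064-k).round(4) for k in(0,.0065)])
# body: black mask diffs
a=np.load("top0.npz")['p'];b=np.load("top2.npz")['p']
for p in(a,b):
    m=(p[195:262,150:205].max(2)<80).astype(np.uint8);_,l,st,c=cv2.connectedComponentsWithStats(m);i=1+st[1:,4].argmax();print(st[i],c[i])
```

```text
scene 0.780097 [0.4812 0.3031 0.0625]
scene 0.78831196 [0.4753 0.3025 0.0563]
top 0.9482522 [0.4789 0.3016 0.0643]
top 0.955779 [0.4795 0.3035 0.0568]
top [174.61403509 229.25730994] [array([0.4758, 0.2976, 0.064 ]), array([0.4763, 0.2993, 0.0575])]
scene [393.60135135 251.51351351] [array([0.4894, 0.3046, 0.064 ]), array([0.4833, 0.3039, 0.0575])]
[  8  10  41  50 719] [28.66342142 34.78859527]
[  8  10  41  50 736] [28.73233696 34.6576087 ]
```

Depth puts the key 6–7.5 mm down, and the box has not moved. Next come the square key and then the round key, with a check between them.

Run:
```python
from h import *
env.movel(list(SQ+[0,0,.02+env.nose_length]),.12); env.dwell(.2)
press(SQ)
env.reach(list(RD+[0,0,.12+env.nose_length]),quat(-.165))
n="scene";p,d=camera(n); cv2.imwrite(f"pics/{n}3.png",p); np.savez(f"{n}3.npz",p=p,d=d)
a=np.load("scene0.npz")['d']
for nm,P in(("sq",SQ),("rd",RD)):
    u,v=proj(n,P)[0].round().astype(int); o,r=ray(n,u,v)
    print(nm,u,v,[(o+r*np.median(x[v-1:v+2,u-1:u+2]))[2].round(4) for x in(a,d)])
print(env.get_state()['time'],env.get_state()['tcp_pos'])
cv2.imwrite("pics/c3.png",cv2.resize(p[120:300,130:320],None,fx=3.2,fy=3.2))
```

```text
-0.003 False 13.22 [0.0001 0.0001 0.0031] [-0.15 -0.38  0.49]
0.002 False 13.62 [ 0.0003 -0.     -0.0019] [1.1  0.01 1.79]
0.005 False 13.92 [ 0.0001 -0.     -0.005 ] [ 1.44 -0.34  0.76]
0.008 False 14.22 [-0.     -0.     -0.0082] [1.27 0.83 1.06]
hold [-0.    -0.    -0.008] [ 0.74 -0.34  1.73]
sq 201 202 [np.float64(0.1003), np.float64(0.0926)]
rd 245 228 [np.float64(0.1001), np.float64(0.0985)]
16.6583 [0.60474171 0.03400709 0.29243742]
```

View pics/c3.png

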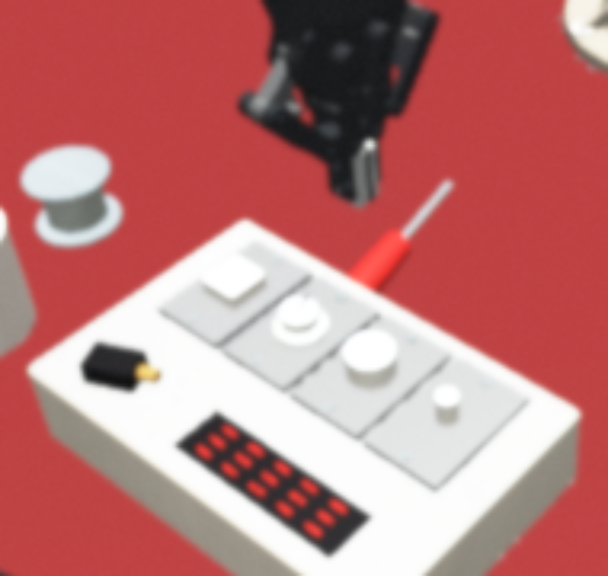

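The square key at crop (233,277) is down about 7.5 mm, and the round key at (369,355) is still up. Now the round key.

Run:
```python
from h import *
env.movel(list(RD+[0,0,.02+env.nose_length]),.12); env.dwell(.2)
press(RD)
env.reach([.45,-.35,.33],quat(-.165))
env.dwell(.3)
for n in("scene","top"):
    p,d=camera(n); cv2.imwrite(f"pics/{n}4.png",p); a=np.load(n+"0.npz")['d']
    for nm,P in(("bar",BAR),("sq",SQ),("rd",RD),("small",[.615,.0955,.101])):
        u,v=proj(n,P)[0].round().astype(int); o,r=ray(n,u,v)
        print(n,nm,u,v,[(o+r*np.median(x[v-1:v+2,u-1:u+2]))[2].round(4) for x in(a,d)])
s=env.get_state();print(s['time'],s['tcp_pos'])
cv2.imwrite("pics/c4.png",cv2.resize(cv2.imread("pics/scene4.png")[160:300,130:320],None,fx=4,fy=4))
```

```text
-0.003 False 18.84 [0.0001 0.0001 0.0031] [ 0.25 -0.65  0.04]
0.002 False 19.24 [ 0.0003  0.0001 -0.0019] [ 1.08 -0.19  1.82]
0.005 False 19.54 [ 0.0001  0.     -0.0051] [0.93 0.77 1.36]
0.008 False 19.84 [-0.     -0.     -0.0082] [ 1.32 -1.    1.94]
hold [-0.0001 -0.     -0.008 ] [ 1.78 -0.22  1.01]
scene bar 393 247 [np.float64(0.0628), np.float64(0.0562)]
scene sq 201 202 [np.float64(0.1003), np.float64(0.0915)]
scene rd 245 228 [np.float64(0.1001), np.float64(0.0929)]
scene small 269 243 [np.float64(0.0999), np.float64(0.1004)]
top bar 173 228 [np.float64(0.0645), np.float64(0.0557)]
top sq 334 181 [np.float64(0.1005), np.float64(0.0937)]
top rd 282 173 [np.float64(0.1017), np.float64(0.0928)]
top small 256 169 [np.float64(0.1012), np.float64(0.1008)]
23.6 [ 0.45023717 -0.34971424  0.32999887]
```

View pics/c4.png

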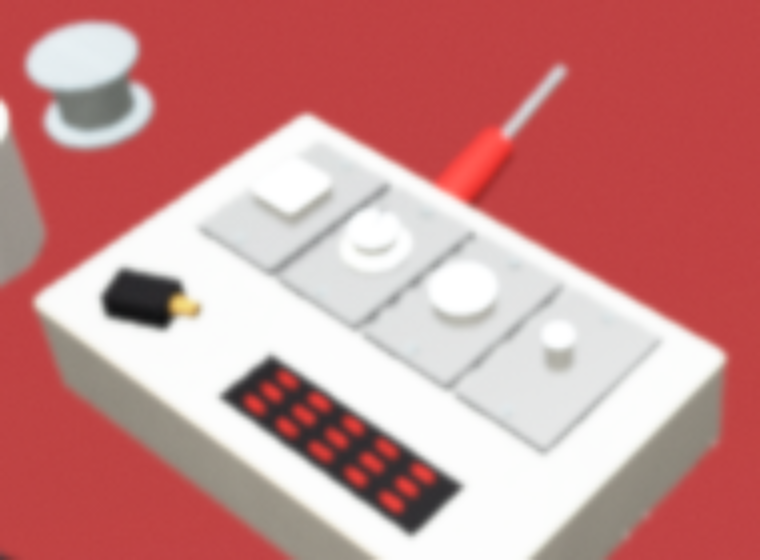

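View pics/top4.png

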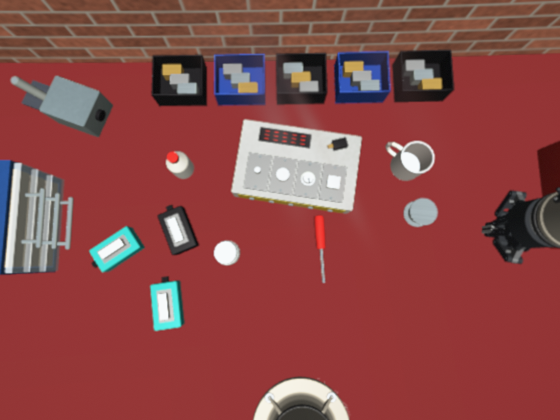

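The square (290,187) and round (463,290) keys are now low in the scene crop. The small key (558,337) is up, and the knob and bystanders look unchanged. The arm is clear at the right, so I hand in.

```bash
python3 -c "
from h import *
job.job_done(); print(env.get_state()['time'])"
```

```text
the job is handed in; nothing more can be done
the job is handed in; nothing more can be done
```

I pressed the bar key on the black power box, then the square key, then the big round key, with the closed fingertips. Each press went 8 mm below where the key's top face had stood. I handed the job in with the arm clear of everything, after about 24 s of robot time.

- **Keys in:** depth readings from both cameras put all three keys 6.5–9 mm lower than before, where 4 mm counts as in. These readings scatter by about 1–2 mm.
- **Small key:** its height changed by no more than 0.5 mm, so it stayed up.
- **Power box:** it had not moved measurably, within about 0.15 pixel in the top view after the bar key was pressed.
- **Knob and bystanders:** these look unchanged in the pictures. I checked them by eye only and did not measure them.
- **Forces:** every reading was 2 N or less on each axis, with noise of about 1 N, so they show the presses were light but don't confirm that the keys are in.

No check failed. The two camera views disagreed by up to about 3 mm sideways on the key centres, and the presses still landed on the keys.

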